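Set the end float of a drive-wheel axle on its test stand

TASK

Check and set the end float of the wheel's axle. Feel the float first: push the wheel along its axle until the axle's far end is against the white thrust pad, then draw it back until it is fully home on its collar, and leave it there. Then turn the wing knob on the thrust carriage clockwise to bring the pad up to the axle end until only about 2 mm of float is left, not touching, and leave the carton, the spare wheel and the screwdriver where they are.

Things in the scene. Friction and masses are not known exactly. Their poses are not given: they have to be found in the camera images.
- stand: Fixed stand: slotted aluminium profile 80 mm wide, 287 mm long, 30 mm high; two grey pillow blocks carry a 12 mm steel axle. Origin on the table below the axle; z up, +y along the axle from wheel to thrust carriage. Axle centre line: x = 0, 80 mm above the table. Pillow blocks span y = -70 to -50 and 20 to 40 mm and reach 101 mm above the table.
- axle (a joint): Axle and wheel's distance from home, m: 0 = drawn back fully home (dark clamp collar against the pillow block next to the wheel); grows as the wheel is pushed towards the thrust carriage, until the axle's end meets the thrust pad. Slides with 2.5 N of friction and stays where left.
- wheel_centre (a point): Centre of the wheel on the axle: black rubber tyre, 120 mm diameter, 32 mm wide along the axle, overhanging the stand's end; centre 80 mm and top 140 mm above the table. It moves along stand y with the axle (home y = -130 mm) and turns freely. With the axle home, 44 mm are free between wheel and pillow block.
- axle_end (a point): Centre of the axle's free end face, which looks along stand +y to the thrust pad; home at stand y = 80 mm, 80 mm above the table. With the axle home, the distance along stand y from here to thrust_pad is the end float (9 to 16 mm at the start).
- thrust_pad (a point): Centre of the flat face of the white thrust pad, 22 mm diameter, on the thrust carriage, in line with the axle and facing its end. The aluminium carriage runs on a steel guide along stand y; its block is 50 mm square, its top 94 mm above the table. It does not give when pushed with less than about 20 N; its knob drives it.
- knob_grip (a point): Middle of the black wing of the feed knob on top of the thrust carriage, on the knob's upright axis, 123 mm above the table, 40 mm beyond the pad face along stand y. The wing is a bar 66 mm long (point y axis), 14 mm thick (point x axis), 28 mm high (108 to 136 mm above the table). It rides on the carriage, so it shifts along the axle as it turns.
- feed_knob (a joint): Turn of the feed knob in rad, 0 at the start, growing clockwise seen from above, up to 2.0. Each rad moves carriage, pad and knob 12 mm along stand -y, towards the axle; turning back moves them away. It takes about 0.3 N m and stays where it is left.
- carton: Yellow cardboard carton of bricks, 80 x 80 x 135 mm, loose bystander; origin at the centre of its underside.
- spare_wheel: Spare wheel, 120 mm diameter, 32 mm thick, lying flat on the table, loose bystander; origin at the centre of its underside.
- driver: Screwdriver 190 mm long with black handle, lying on the table, loose bystander; origin under its middle, x along its length.

How it is judged:
By the outcome, as a careful person would: the job done as asked, in the order asked, and still so for the second after the job is handed in, with the robot touching nothing.
It also fails if it takes over 48 s, if anything falls off the work surface, if the arm or the gripper's body presses on something with over 40 N, if the wrist force passes 120 N, or if a joint passes its speed limit or range.

ROBOT

A 6-joint arm with a two-finger parallel gripper is mounted at the origin on the work surface. World frame = base frame: x ahead of the robot, y to its left, z up, the work surface at z = 0. Lengths are in m, angles in rad, forces in N, time in s.
With the tool pointing down it reaches from about 0.425 to 0.95 m from the base axis. Payload 3.5 kg.
Tool frame: the origin (TCP) lies on the centre line of the jaws, within the pads' length; the fingertips stand 14 mm ahead of it and the grasp point (between the pads) lies 5 mm behind it (ctrl.finger_overhang is the distance from the TCP to the fingertips, in m); z points along the fingers, y is the line along which they close (so a half turn about z gives the same grasp; the last joint's range is limited). The gripper opens to 85 mm and grips with 20 to 120 N. Pads are 22 mm wide; open, the fingers measure 114 mm over their backs; the gripper's body (76 mm by 85 mm) begins 54 mm behind the grasp point. The pads swing forward as they close: fully open they stand 13 mm farther back than shut.
Start: joints at [-0.15, 0.286, 1.577, -0, 1.279, -0.15], TCP at [0.675, 0, 0.245] pointing down, gripper open.
Joint ranges: [-2.77, 2.77], [-0.9, 2.22], [0.21, 2.48], [-1.53, 4.67], [0.24, 2.81], [-2.84, 2.84]. Speed limits (rad/s): [2.79, 2.79, 3.14, 3.14, 3.14, 3.14].

INTERFACE

Orientations are given as a unit quaternion [x, y, z, w].
In Python, from plant import ctrl gives the robot as it stands.
- The arm moves only by the tool send_rows, never from a script. Its argument "moves" is text: rows parted by semicolons, each of 7 numbers parted by spaces: the turn, a rotation vector about the tool's x, y, z in units of 360 degrees (1.0 is 360 degrees), then the shift along the tool's x, y, z in units of 20 cm (1.0 is 20 cm), then the gripper's target within -1 to 1 (fully open at 1, half-way at 0, shut at -1). A call has 1 to 12 rows; each row is the pose to reach, as a shift and turn from the pose commanded when the call began, along the tool's axes at that moment, turning the shorter way round; what a row does not reach only later rows make up. A row lasts 1/8 s, in which the tool goes at most 62.5 mm and 10.7 degrees, less where a joint would pass 70% of its speed; a pose out of reach is approached as far as the arm can. A call with a number of a shift or a turn outside -1 to 1 is refused whole. A call with a gripper value outside its range is refused whole. The fingers move at their own pace and stop on an object; "newtons" is the grip in N (left out, the last holds). Time passes only in rows, so rows that repeat a pose let the fingers close. It gives the time, the measured TCP pose, the force, the opening and the grip force at its end, in the units of the state.
- ctrl.get_state(): the state, without advancing time (a new reading comes with each control period).
- ctrl.read_camera(name): name is "scene" or "side" or "wrist"; returns a dict with "image" (384x512x3 uint8, red, green, blue), "fovy" (degrees; the focal length in pixels is half the picture's height over the tangent of half this angle, whatever the lens; pixels are square), "cx", "cy" (the principal point, pixels), "extrinsics" (4x4, takes a point from camera to world coordinates). Camera axes: x right, y up, looking along -z (the intrinsics and any distortion apply to the point x, -y, -z); pixel columns grow to the right and rows downward; lengths in m; the calibration is good to about 2 mm. A picture is of the moment at which its call begins. There is no depth.
- ctrl.sign_off(): hands the job in; it is judged then, once.
The state is a dict: "time": time; "qpos": joint angles; "dq": joint speeds; "joint_efforts": joint torques, N m; "eef_pos": TCP position; "tcp_rot": TCP orientation; "contact_force": force on the tool from outside, world axes, zero at the start; "wrist_torque": the same for the moment, N m; "opening": opening from 0.0 (shut) to 1.0 (fully open); "finger_force": force on a finger pad.
Only numpy, scipy, OpenCV 4.12 (cv2) and the standard library are available. Lean on these libraries where they do the work, as an engineer would, in place of code of your own. Each camera call takes 0.05 s, during which the arm holds its last target. There are 200 camera calls.

## Working session

There is one attempt and no reset: what is moved stays moved. The work goes in short steps, Python scripts to look and compute and a tool call to move; the robot and the scene stay as the last step left them, time stands still between calls to the robot, and variables do not carry over. Pictures are saved under pics/ and viewed, at most 10 in all, crops included, and the job is handed in when it is done.

Besides the shell and the picture viewer there is one more tool, called by a JSON object that holds its "api" and its "payload". send_rows: Moves the arm, as the interface text tells. Its arguments: {"type":"object","properties":{"moves":{"type":"string"},"newtons":{"type":"number"}},"required":["moves"]}

```bash
mkdir -p pics
cat > h.py <<'E'
import numpy as np,cv2
from plant import ctrl
def shot(n,f):
    c=ctrl.read_camera(n); cv2.imwrite('pics/'+f,cv2.cvtColor(c['image'],cv2.COLOR_RGB2BGR)); np.save('pics/'+f+'.npy',c,allow_pickle=True); return c
def load(f): return np.load('pics/'+f+'.npy',allow_pickle=True).item()
def foc(c): return 192/np.tan(np.radians(c['fovy'])/2)
def proj(c,P):
    E=np.array(c['extrinsics']); q=(np.atleast_2d(P)-E[:3,3])@E[:3,:3]; f=foc(c)
    return np.c_[c['cx']+f*q[:,0]/-q[:,2], c['cy']-f*q[:,1]/-q[:,2]]
def atz(c,u,v,z):
    E=np.array(c['extrinsics']);f=foc(c);d=E[:3,:3]@np.array([(u-c['cx'])/f,-(v-c['cy'])/f,-1]);o=E[:3,3]
    return o+d*(z-o[2])/d[2]
E
python3 - <<'E'
from h import *
for n in('scene','side','wrist'):
    c=shot(n,n+'0.png'); print(n,c['fovy'],c['cx'],c['cy'],[k for k in c],np.round(c['extrinsics'],3).tolist())
a=[cv2.imread(f'pics/{n}0.png') for n in('scene','side')]
print(ctrl.get_state())
E
```

```text
scene 50.21340704141417 260.0789835353302 185.24144376796372 ['image', 'fovy', 'cx', 'cy', 'extrinsics'] [[0.789, -0.511, 0.341, 0.989], [0.614, 0.67, -0.417, -0.404], [-0.015, 0.539, 0.842, 0.965], [0.0, 0.0, 0.0, 1.0]]
side 42.790845524743176 247.98603588710506 191.8039929180247 ['image', 'fovy', 'cx', 'cy', 'extrinsics'] [[-0.956, 0.223, -0.192, 0.406], [-0.294, -0.692, 0.66, 0.855], [0.015, 0.687, 0.727, 1.046], [0.0, 0.0, 0.0, 1.0]]
wrist 69.21946349150555 256.392851054331 192.46091953513846 ['image', 'fovy', 'cx', 'cy', 'extrinsics'] [[1.0, -0.001, 0.002, 0.675], [0.001, 0.945, 0.327, 0.083], [-0.002, -0.327, 0.945, 0.373], [0.0, 0.0, 0.0, 1.0]]
{'time': 0.15, 'qpos': array([-1.49993323e-01,  2.87008915e-01,  1.57784532e+00,  2.27849409e-05,
        1.27864111e+00, -1.50000726e-01]), 'dq': array([ 0.00098232, -0.00329182, -0.0056888 , -0.00156391, -0.00159325,
        0.00176829]), 'joint_efforts': array([ 7.91554030e-04, -4.06602967e+01, -2.93140125e+01, -8.94972595e-05,
        3.96185191e-03, -2.97825103e-06]), 'eef_pos': array([6.74504321e-01, 1.14203592e-04, 2.44231267e-01]), 'tcp_rot': array([ 7.07106171e-01,  7.07106751e-01, -5.55843891e-04, -7.72145174e-04]), 'contact_force': array([-0.27926584, -0.24702012, -0.17096242]), 'wrist_torque': array([-0.00158999, -0.06980066,  0.03537449]), 'finger_force': 0.0, 'opening': 0.9972084769176102}
```

View pics/scene0.png

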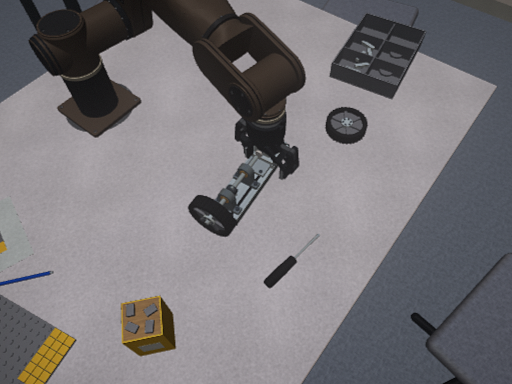

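View pics/side0.png

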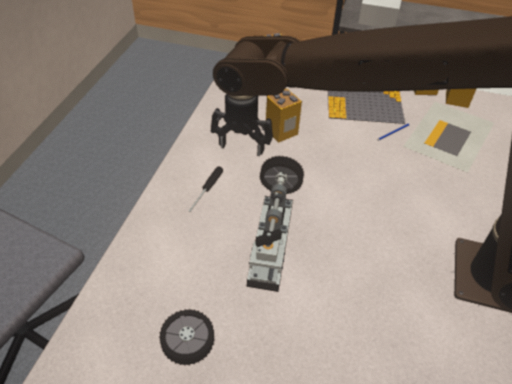

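The scene shows the wheel at (213,214), with the stand running up-right under the gripper. In the side view the wheel is at (281,176), the knob at (268,239) and the stand's end at (264,282).

Run:
```python
from h import *
s=cv2.imread('pics/side0.png')[145:300,220:330]; s=cv2.resize(s,None,fx=3.8,fy=3.8,interpolation=2)
w=cv2.imread('pics/wrist0.png')
o=np.zeros((600,800,3),np.uint8); o[:s.shape[0],:s.shape[1]]=s; w2=cv2.resize(w,(380,285)); o[:285,420:]=w2; 
cv2.imwrite('pics/a.png',o)
c=load('side0.png')
print(atz(c,281,160,.14),atz(c,268,239,.123), atz(c,248.5,287,.0),atz(c,278.5,289,.0))
c=load('scene0.png'); print(atz(c,213,214,.08))
```

```text
[ 0.59508813 -0.10780759  0.14      ] [0.55921477 0.15065904 0.123     ] [0.58554785 0.21632196 0.        ] [0.51307852 0.19930879 0.        ]
[ 0.59014091 -0.10202647  0.08      ]
```

View pics/a.png

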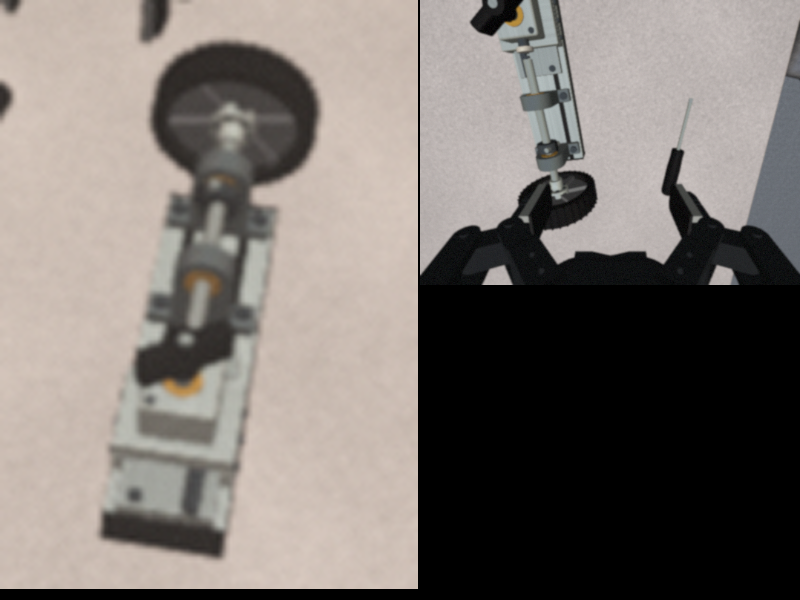

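The side zoom shows wheel, pillow blocks, wing (140,370)–(232,340) and the stand's end. The wrist view has the stand at upper left, with the knob cut off by the frame.

Run:
```python
from h import *
c=load('side0.png'); Z=lambda x,y,z:atz(c,220+x/3.8,145+y/3.8,z)
def ang(a,b): d=b-a; return np.degrees(np.arctan2(d[1],d[0]))
print('edges',ang(Z(170,200,.03),Z(113,450,.03)),ang(Z(275,210,.03),Z(237,462,.03)))
print('axle',ang(Z(217,205,.086),Z(193,325,.086)),Z(217,205,.086),Z(193,325,.086))
print('wing',ang(Z(142,368,.136),Z(230,338,.136)),ang(Z(142,384,.108),Z(232,350,.108)),Z(187,350,.136))
print('wheel top',Z(235,50,.14))
w=load('wrist0.png'); W=lambda x,y,z:atz(w,(x-420)/.742,y/.742,z)
print('wr edge',ang(W(583,157,.03),W(557,20,.03)),W(583,157,.03)); print('axle',W(556,180,.086),W(527,60,.086),ang(W(556,180,.086),W(527,60,.086)))
```

```text
edges 96.31540706899423 97.26844612159358
axle 96.4682986695675 [ 0.57821249 -0.0146287   0.086     ] [0.5658511  0.09440212 0.086     ]
wing -139.3072252816091 -137.31441191166974 [0.5558493  0.15430011 0.136     ]
wheel top [ 0.59474317 -0.1156528   0.14      ]
wr edge 97.56007104985505 [ 0.62480962 -0.06232172  0.03      ]
axle [ 0.58883298 -0.07777331  0.086     ] [0.5662124  0.09738785 0.086     ] 97.35853746148211
```

{"api": "send_rows", "payload": {"moves": "0 0 0.23 -0.54 -0.41 0.2 1;0 0 0.23 -0.54 -0.41 0.2 1;0 0 0.23 -0.54 -0.41 0.2 1;0 0 0.23 -0.54 -0.41 0.2 1;0 0 0.23 -0.54 -0.41 0.2 1;0 0 0.23 -0.54 -0.41 0.2 1;0 0 0.23 -0.54 -0.41 0.2 1;0 0 0.23 -0.54 -0.41 0.2 1;0 0 0.23 -0.54 -0.41 0.2 1;0 0 0.23 -0.54 -0.41 0.2 1", "newtons": 30}}

```text
time: 1.4
eef_pos: [0.5929, -0.1079, 0.2051]
tcp_rot: [0.998, 0.064, -0.0, -0.0]
contact_force: [-1.1, 0.9, 0.1]
opening: 0.997
finger_force: 0.0
```

Run:
```python
from h import *
w=shot('wrist','wrist1.png'); s=shot('scene','scene1.png')
a=cv2.imread('pics/wrist1.png'); b=cv2.imread('pics/scene1.png')[100:250,160:310]
cv2.imwrite('pics/b.png',np.hstack([cv2.resize(a,(512,384)),cv2.resize(b,(288,384))[:384]*1]))
from scipy.spatial.transform import Rotation as R
t=ctrl.get_state(); print(t['eef_pos'],t['time'],R.from_quat(t['tcp_rot']).as_matrix().round(3),t['contact_force'],t['qpos'])
```

```text
[ 0.59293852 -0.10794662  0.20522674] 1.5 [[ 0.992  0.127 -0.   ]
 [ 0.127 -0.992  0.   ]
 [-0.    -0.    -1.   ]] [0.38055622 0.24803185 0.00161386] [-3.48280286e-01  1.64557392e-01  1.79638800e+00 -2.96747171e-05
  1.18079310e+00  1.09563742e+00]
```

View pics/b.png

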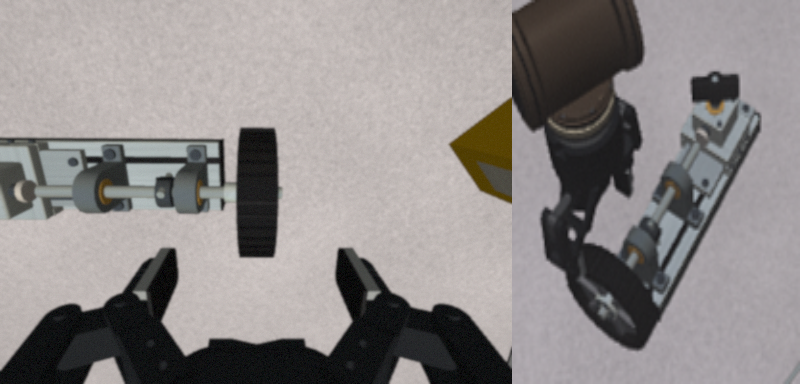

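The wheel is at columns 237–278, rows 128–257, between the fingers (tips at columns 175 and 340). The pad is near (25,190), and the carton sits right at (480,150).

Run:
```python
from h import *
w=load('wrist1.png'); a=np.radians(97.2); Y=np.array([np.cos(a),np.sin(a),0]); X=np.array([Y[1],-Y[0],0])
C=np.array([.592,-.108,.08])
th=np.linspace(0,2*np.pi,120)
for s in(-.016,.016):
    P=proj(w,C+s*Y+.06*(np.outer(np.cos(th),X)+np.outer(np.sin(th),[0,0,1]))); print(s,P.min(0),P.max(0))
print(proj(w,[C+np.array([0,0,.06])+s*Y for s in(-.016,.016)]))
# axle edges ; collar/block
for u,v,z in((25,190,.086),(130,191,.086),(215,191,.086)): print(atz(w,u,v,z))
```

```text
-0.016 [269.01403515 125.45495262] [276.50565175 253.25893056]
0.016 [233.70111032 125.36538209] [241.87729805 253.18992638]
[[276.12622005 214.52086576]
 [233.99334642 214.43017253]]
[0.56579901 0.10708009 0.086     ]
[0.57740708 0.00914304 0.086     ]
[ 0.58763319 -0.07027994  0.086     ]
```

{"api": "send_rows", "payload": {"moves": "0 0 0 0 0.01 0.2 1;0 0 0 0 0.01 0.41 1;0 0 0 0 0.01 0.41 1;0 0 0 0 0.01 0.41 0;0 0 0 0 0.01 0.41 -0.25;0 0 0 0 0.01 0.41 -0.4;0 0 0 0 0.01 0.41 -0.4;0 0 0 0 0.01 0.41 -0.4;0 0 0 0 0.01 0.41 -0.4", "newtons": 30}}

```text
time: 2.62
eef_pos: [0.5943, -0.11, 0.1253]
tcp_rot: [0.998, 0.063, 0.001, 0.0]
contact_force: [-1.0, 1.1, 6.8]
opening: 0.371
finger_force: 34.6
```

{"api": "send_rows", "payload": {"moves": "0 0 0 0 -0.01 0 -0.4;0 0 0 0 -0.02 0 -0.4;0 0 0 0 -0.03 0 -0.4;0 0 0 0 -0.04 0 -0.4;0 0 0 0 -0.04 0 -0.4"}}

```text
time: 3.25
eef_pos: [0.5935, -0.1031, 0.1254]
tcp_rot: [0.998, 0.063, 0.002, 0.001]
contact_force: [-0.9, -1.9, 5.7]
opening: 0.369
finger_force: 34.5
```

```bash
python3 -c "
from h import *
s=ctrl.get_state();print(s['eef_pos'],s['contact_force'],s['opening'])"
```

```text
[ 0.59353007 -0.10311913  0.12539491] [-0.93623702 -1.94944634  5.6591777 ] 0.3688621825415612
```

{"api": "send_rows", "payload": {"moves": "0 0 0 0 -0.005 0 -0.4;0 0 0 0 -0.01 0 -0.4;0 0 0 0 -0.015 0 -0.4;0 0 0 0 -0.015 0 -0.4"}}

```text
time: 3.75
eef_pos: [0.5932, -0.1003, 0.1254]
tcp_rot: [0.998, 0.063, 0.002, 0.001]
contact_force: [-0.0, -1.8, 5.6]
opening: 0.37
finger_force: 34.5
```

{"api": "send_rows", "payload": {"moves": "0 0 0 0 -0.005 0 -0.4;0 0 0 0 -0.01 0 -0.4;0 0 0 0 -0.01 0 -0.4"}}

```text
time: 4.12
eef_pos: [0.5931, -0.0993, 0.1255]
tcp_rot: [0.998, 0.063, 0.002, 0.002]
contact_force: [0.5, -5.2, 4.7]
opening: 0.368
finger_force: 34.4
```

{"api": "send_rows", "payload": {"moves": "0 0 0 0 -0.005 0 -0.4;0 0 0 0 -0.005 0 -0.4"}}

```text
time: 4.38
eef_pos: [0.5931, -0.0992, 0.1255]
tcp_rot: [0.998, 0.063, 0.002, 0.003]
contact_force: [0.9, -8.1, 5.2]
opening: 0.368
finger_force: 34.4
```

{"api": "send_rows", "payload": {"moves": "0 0 0 0 0.01 0 -0.4;0 0 0 0 0.02 0 -0.4;0 0 0 0 0.03 0 -0.4;0 0 0 0 0.04 0 -0.4;0 0 0 0 0.05 0 -0.4;0 0 0 0 0.055 0 -0.4;0 0 0 0 0.06 0 -0.4;0 0 0 0 0.06 0 -0.4"}}

```text
time: 5.38
eef_pos: [0.5941, -0.1077, 0.1253]
tcp_rot: [0.998, 0.063, 0.001, -0.0]
contact_force: [-0.6, 2.3, 7.6]
opening: 0.37
finger_force: 34.6
```

{"api": "send_rows", "payload": {"moves": "0 0 0 0 0.005 0 -0.4;0 0 0 0 0.01 0 -0.4;0 0 0 0 0.01 0 -0.4"}}

```text
time: 5.75
eef_pos: [0.5943, -0.1097, 0.1253]
tcp_rot: [0.998, 0.063, 0.001, -0.0]
contact_force: [-0.7, 2.3, 6.0]
opening: 0.373
finger_force: 34.6
```

{"api": "send_rows", "payload": {"moves": "0 0 0 0 0.005 0 -0.4;0 0 0 0 0.01 0 -0.4;0 0 0 0 0.01 0 -0.4"}}

```text
time: 6.12
eef_pos: [0.5946, -0.1117, 0.1253]
tcp_rot: [0.998, 0.063, 0.001, -0.0]
contact_force: [-0.6, 2.4, 7.1]
opening: 0.365
finger_force: 34.6
```

{"api": "send_rows", "payload": {"moves": "0 0 0 0 0.005 0 -0.4;0 0 0 0 0.01 0 -0.4;0 0 0 0 0.01 0 -0.4"}}

```text
time: 6.5
eef_pos: [0.5948, -0.1131, 0.1253]
tcp_rot: [0.998, 0.063, 0.001, -0.001]
contact_force: [-0.8, 3.7, 7.7]
opening: 0.369
finger_force: 34.7
```

{"api": "send_rows", "payload": {"moves": "0 0 0 0 0.005 0 -0.4;0 0 0 0 0.01 0 -0.4;0 0 0 0 0.01 0 -0.4"}}

```text
time: 6.88
eef_pos: [0.5948, -0.1132, 0.1252]
tcp_rot: [0.998, 0.063, 0.001, -0.002]
contact_force: [-1.1, 9.4, 8.9]
opening: 0.368
finger_force: 34.8
```

{"api": "send_rows", "payload": {"moves": "0 0 0 0 0 0 0.3;0 0 0 0 0 0 0.6;0 0 0 0 0 0 1;0 0 0 0 0 0 1;0 0 0 0 0 -0.2 1;0 0 0 0 0 -0.45 1;0 0 0 0 0 -0.45 1"}}

```text
time: 7.75
eef_pos: [0.5968, -0.1171, 0.2192]
tcp_rot: [0.998, 0.063, 0.005, 0.002]
contact_force: [0.2, -0.8, 0.5]
opening: 1.002
finger_force: 0.0
```

Run:
```python
from h import *
w=shot('wrist','wrist2.png'); s=shot('scene','scene2.png'); d=shot('side','side2.png')
a=cv2.imread('pics/wrist2.png'); b=cv2.imread('pics/scene2.png')[100:250,185:285]
cv2.imwrite('pics/c.png',np.hstack([a,cv2.resize(b,(256,384),interpolation=2)]))
t=ctrl.get_state(); print(t['eef_pos'],t['time'],t['contact_force'])
k=np.array([.557,.153,.136])-t['eef_pos'];print(k)
```

```text
[ 0.59338188 -0.11582246  0.21226727] 7.9 [ 0.0445103   0.14441972 -0.57676939]
[-0.03638188  0.26882246 -0.07626727]
```

View pics/c.png

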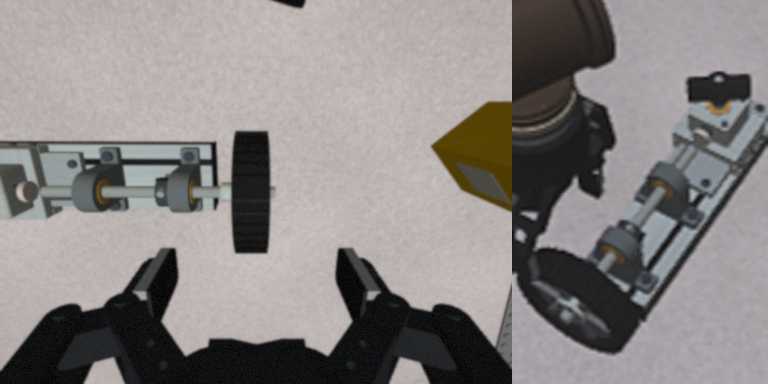

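{"api": "send_rows", "payload": {"moves": "0 0 0 0 -0.3 0 1;0 0 0 0 -0.6 0 1;0 0 0 0 -0.9 0 1"}}

```text
time: 8.28
eef_pos: [0.5699, 0.0641, 0.2109]
tcp_rot: [0.998, 0.062, -0.002, -0.0]
contact_force: [-0.8, 0.8, 0.9]
opening: 0.998
finger_force: 0.0
```

{"api": "send_rows", "payload": {"moves": "0 0 -0.03 0 -0.2 0 1;0 0 -0.06 0 -0.46 0 1;0 0 -0.095 0 -0.46 0 1;0 0 -0.095 0 -0.46 0 1;0 0 -0.095 0 -0.46 0 1;0 0 -0.095 0 -0.46 0 1"}}

```text
time: 9.02
eef_pos: [0.5599, 0.1532, 0.2128]
tcp_rot: [0.936, 0.352, -0.0, -0.0]
contact_force: [0.6, 0.1, -0.8]
opening: 1.0
finger_force: 0.0
```

Run:
```python
from h import *
w=shot('wrist','wrist3.png')
t=ctrl.get_state(); print(t['eef_pos'],t['tcp_rot'],t['time'],t['qpos'])
```

```text
[0.55993605 0.15326056 0.21300944] [ 9.35854792e-01  3.52385776e-01 -2.58064769e-04 -8.04230149e-05] 9.075 [9.24662785e-02 1.09001380e-01 1.84347304e+00 2.00582445e-05
 1.18965853e+00 9.43016741e-01]
```

View pics/wrist3.png

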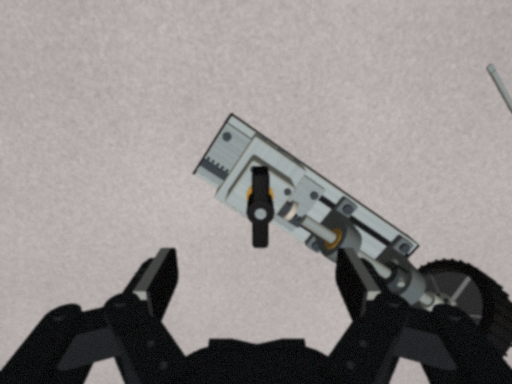

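The wing stands upright in the picture at column 260, rows 167–247 with its boss at (260,213), so it is square to the jaws. The pad is at (290,211).

Run:
```python
from h import *
from scipy.spatial.transform import Rotation as R
w=load('wrist3.png'); t=ctrl.get_state(); M=R.from_quat(t['tcp_rot']).as_matrix()
for u,v,z in((260,213,.136),(260,167,.136),(260,247,.136)):
    p=atz(w,u,v,z); print(p, M.T@(p-t['eef_pos']))
```

```text
[0.55829463 0.14712096 0.136     ] [-0.0052504   0.00355779  0.07701051]
[0.58669443 0.17226845 0.136     ] [0.03268264 0.0033872  0.0769944 ]
[0.53506059 0.12654766 0.136     ] [-0.03628363  0.00369735  0.0770237 ]
```

{"api": "send_rows", "payload": {"moves": "0 0 0 -0.015 0.017 0.2 1;0 0 0 -0.015 0.017 0.4 1;0 0 0 -0.015 0.017 0.46 1;0 0 0 -0.015 0.017 0.46 0;0 0 0 -0.015 0.017 0.46 -0.6;0 0 0 -0.015 0.017 0.46 -0.8;0 0 0 -0.015 0.017 0.46 -0.8;0 0 0 -0.015 0.017 0.46 -0.8;0 0 0 -0.015 0.017 0.46 -0.8", "newtons": 40}}

```text
time: 10.2
eef_pos: [0.5604, 0.1498, 0.1226]
tcp_rot: [0.935, 0.353, 0.001, -0.0]
contact_force: [-2.0, 1.2, 4.7]
opening: 0.158
finger_force: 43.4
```

Run:
```python
from h import *
t=ctrl.get_state(); print(t)
from scipy.spatial.transform import Rotation as R
M=R.from_quat(t['tcp_rot']).as_matrix(); a=np.radians(97.2)
print(M.T@[-np.cos(a),-np.sin(a),0])
```

```text
{'time': 10.2, 'qpos': array([8.61051028e-02, 2.10913737e-01, 1.90723577e+00, 6.81719521e-04,
       1.02214936e+00, 9.34244592e-01]), 'dq': array([ 6.13063587e-05, -3.55970639e-05, -1.10302310e-03, -1.15758732e-03,
        1.76328717e-03,  1.15363111e-03]), 'joint_efforts': array([ -0.81372662, -31.12258315, -24.12217677,  -0.28684502,
        -0.46126778,  -0.09151243]), 'eef_pos': array([0.56038266, 0.14978398, 0.12264737]), 'tcp_rot': array([ 9.35490558e-01,  3.53350976e-01,  7.01615909e-04, -1.04196057e-04]), 'contact_force': array([-1.97410442,  1.19835797,  4.74651364]), 'wrist_torque': array([ 0.12713241,  0.33997517, -0.09099828]), 'finger_force': 43.41498792171478, 'opening': 0.15782285108237237}
[-5.61864115e-01  8.27229373e-01 -5.30037942e-04]
```

{"api": "send_rows", "payload": {"moves": "0 0 0.016 -0.0034 0.005 0 -0.8;0 0 0.032 -0.0067 0.010 0 -0.8;0 0 0.048 -0.010 0.015 0 -0.8;0 0 0.064 -0.0135 0.020 0 -0.8;0 0 0.080 -0.017 0.025 0 -0.8;0 0 0.096 -0.020 0.030 0 -0.8;0 0 0.112 -0.0237 0.035 0 -0.8;0 0 0.127 -0.027 0.040 0 -0.8;0 0 0.127 -0.027 0.040 0 -0.8;0 0 0.127 -0.027 0.040 0 -0.8"}}

```text
time: 11.45
eef_pos: [0.562, 0.1388, 0.1226]
tcp_rot: [0.999, -0.038, 0.001, 0.001]
contact_force: [-1.1, -3.1, 5.3]
opening: 0.156
finger_force: 43.4
```

Run:
```python
from h import *
t=ctrl.get_state(); print(t['eef_pos'],t['tcp_rot'],t['contact_force'],t['wrist_torque'],t['opening'])
from scipy.spatial.transform import Rotation as R
q0=R.from_quat([9.35490558e-01,  3.53350976e-01,  7.01615909e-04, -1.04196057e-04])
print((q0.inv()*R.from_quat(t['tcp_rot'])).as_rotvec())
a=np.radians(97.2);d=t['eef_pos']-[0.56038266, 0.14978398, 0.12264737];print(d@[np.cos(a),np.sin(a),0],d@[np.sin(a),-np.cos(a),0])
w=shot('wrist','wrist4.png');s=shot('scene','scene4.png');s=shot('side','side4.png')
a=cv2.imread('pics/wrist4.png'); b=cv2.imread('pics/scene4.png')[100:250,185:285]
cv2.imwrite('pics/d.png',np.hstack([a,cv2.resize(b,(256,384),interpolation=2)]))
```

```text
[0.56202866 0.13876712 0.12263607] [ 0.99929464 -0.03752237  0.00100288  0.00113358] [-1.11107887 -3.05693686  5.2818867 ] [-0.50869064  0.20362872 -0.0904387 ] 0.1559835462221782
[-3.17396779e-03 -3.27772250e-04  7.97361359e-01]
-0.011136286489392029 0.0002522405722138655
```

View pics/d.png

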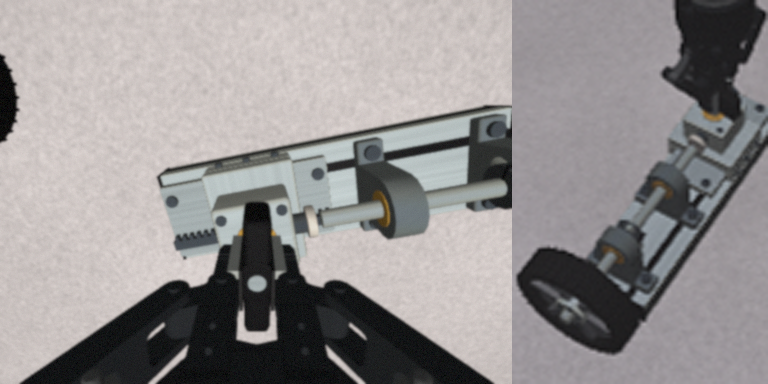

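Run:
```python
from h import *
a=cv2.imread('pics/wrist4.png')[185:255,280:400]; 
cv2.imwrite('pics/e.png',cv2.resize(a,None,fx=6.6,fy=6.6,interpolation=2))
```

```text
(no output)
```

View pics/e.png

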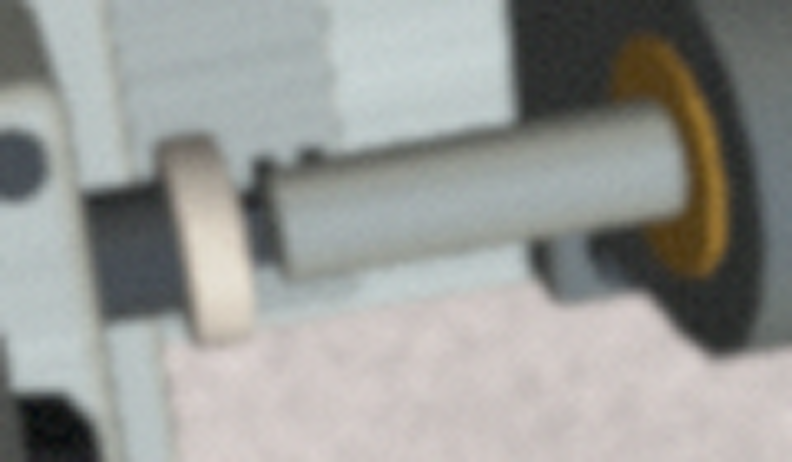

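The gap is visible: the pad's face edge is near zoom (240,235) and the axle end near (281,228), so it is not touching. I'll fit the model to these edges.

```bash
cat > fit.py <<'E'
from h import *
from scipy.optimize import least_squares
def vis(c,p,y,r,rowz):  # col of right-most/near rim of circle on image row
    a=p[2];Y=np.array([np.cos(a),np.sin(a),0]);X=np.array([Y[1],-Y[0],0])
    th=np.linspace(0,np.pi,400) # upper half (visible)
    P=proj(c,np.array([p[0],p[1],.08])+y*Y+r*(np.outer(np.cos(th),X)+np.outer(np.sin(th),[0,0,1])))
    i=np.argsort(P[:,1]); return np.interp(rowz,P[i,1],P[i,0])
def fit(c,pad,axle,extra,p0):
    # pad, axle: (u,v) on visible rim edge; extra: (u,v) axle silhouette top/bottom edges (same stand line)
    def res(q):
        p=q[:3]; r=[vis(c,p,.08,.006,v)-u for u,v in axle]+[vis(c,p,.08+q[3],.011,v)-u for u,v in pad]
        return r+[(q[2]-np.radians(97.2))*300]+extra(p)
    return least_squares(res,p0)
E
python3 - <<'E'
from fit import *
c=load('wrist4.png'); z=lambda x,y:(280+x/6.6,185+y/6.6)
a=np.radians(97.2)
e=atz(c,*z(281,228),.085); Y=np.array([np.cos(a),np.sin(a)])
o=e[:2]-.08*Y; print(e)
def ex(p):
    Yv=np.array([np.cos(p[2]),np.sin(p[2]),0]);X=np.array([Yv[1],-Yv[0],0]);th=np.linspace(0,2*np.pi,200)
    P=proj(c,np.array([p[0],p[1],.08])+.08*Yv+.006*(np.outer(np.cos(th),X)+np.outer(np.sin(th),[0,0,1])))
    return [P[:,1].min()-z(0,178)[1],P[:,1].max()-z(0,279)[1]]
for pads in([(229,170),(240,235),(248,300)],):
  r=fit(c,[z(*t) for t in pads],[z(276,200),z(281,228),z(287,258)],ex,[o[0],o[1],a,.004]); print(r.x,r.fun.round(2))
E
```

```text
[0.56643887 0.09374556 0.085     ]
[0.57416447 0.01406945 1.69635292 0.00473108] [-0.16  0.14 -0.01 -0.69  0.14  0.57 -0.03 -1.18  1.05]
```

{"api": "send_rows", "payload": {"moves": "0 0 0.011 0.001 0.004 0 -0.8;0 0 0.022 0.002 0.008 0 -0.8;0 0 0.033 0.0025 0.012 0 -0.8;0 0 0.033 0.0025 0.012 0 -0.8;0 0 0.033 0.0025 0.012 0 -0.8"}}

```text
time: 12.22
eef_pos: [0.5623, 0.1359, 0.1227]
tcp_rot: [0.99, -0.14, 0.001, 0.002]
contact_force: [-2.3, -4.4, 6.0]
opening: 0.157
finger_force: 43.5
```

Run:
```python
from h import *
t=ctrl.get_state(); print(t['contact_force'],t['wrist_torque'],t['time'])
from scipy.spatial.transform import Rotation as R
q0=R.from_quat([9.35490558e-01,  3.53350976e-01,  7.01615909e-04, -1.04196057e-04])
print((q0.inv()*R.from_quat(t['tcp_rot'])).as_rotvec())
```

```text
[-2.29777273 -4.369183    5.97447372] [-0.64985241  0.29700866  0.07548703] 12.225
[-4.25762417e-03 -5.11808244e-04  1.00376082e+00]
```

{"api": "send_rows", "payload": {"moves": "0 0 0 0 0 0 -0.4;0 0 0 0 0 0 0.2;0 0 0 0 0 0 0.6;0 0 0 0 0 0 0.6;0 0 0 0 0 -0.15 0.6;0 0 0 0 0 -0.35 0.6;0 0 0 0 0 -0.35 0.6;0 0 0 0 0 -0.35 0.6"}}

```text
time: 13.22
eef_pos: [0.561, 0.1374, 0.1907]
tcp_rot: [0.99, -0.141, -0.0, 0.0]
contact_force: [-0.4, -0.0, -0.3]
opening: 0.801
finger_force: 0.0
```

Run:
```python
from h import *
w=shot('wrist','wrist5.png')
t=ctrl.get_state(); print(t['eef_pos'],t['contact_force'],t['time'])
a=cv2.imread('pics/wrist5.png')
a1=np.radians(97.2); e=np.array([.57416,.01407,.08])+.082*np.array([np.cos(a1),np.sin(a1),0]); u,v=proj(w,e)[0].astype(int); print(u,v)
cr=a[v-35:v+35,u-40:u+75]; s=cv2.resize(cr,None,fx=6.6,fy=6.6,interpolation=2)[:, :790]; print(s.shape, u-40,v-35)
cv2.imwrite('pics/f.png',s)
```

```text
[0.5605872  0.13739965 0.18988955] [-0.60276212 -0.62120975 -0.16391429] 13.275
299 178
(462, 759, 3) 259 143
```

View pics/f.png

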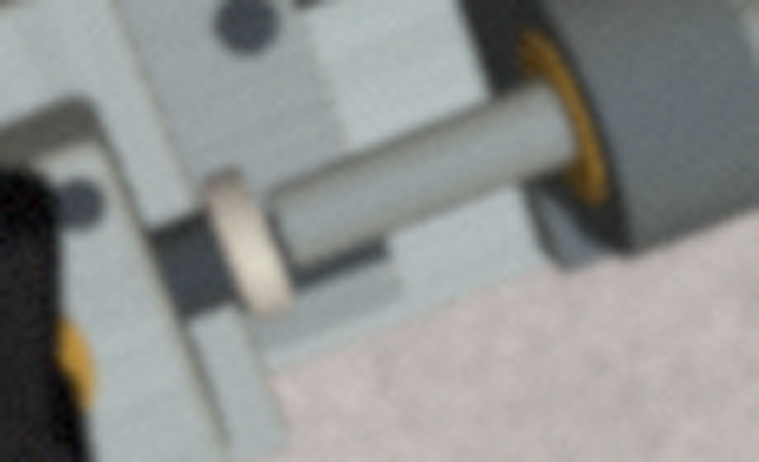

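Run:
```python
from fit import *
c=load('wrist5.png'); z=lambda x,y:(259+x/6.6,143+y/6.6)
# edge profile along axle direction through axle mid
im=cv2.cvtColor(cv2.imread('pics/wrist5.png'),cv2.COLOR_BGR2GRAY).astype(np.float32)
q=[z(284,228),z(545,125)]; d=np.subtract(q[1],q[0]); d/=np.hypot(*d)
n=np.array([-d[1],d[0]])
for off in(-3,0,3):
    s=np.arange(-10,6,.5); P=np.array(q[0])+np.outer(s,d)+off*n
    g=cv2.remap(im,P[:,:1].astype(np.float32),P[:,1:].astype(np.float32),cv2.INTER_CUBIC).ravel(); print(off,P[0].round(1),g.astype(int).tolist())
a=np.radians(97.2)
def ex(p): return []
r=fit(c,[z(246,190),z(264,232),z(282,272)],[z(276,210),z(284,228),z(292,247)],ex,[.57416,.01407,a,.002]); print(r.x,r.fun.round(2))
```

```text
-3 [291.6 178.4] [117, 144, 163, 177, 185, 186, 188, 188, 188, 187, 185, 182, 176, 169, 152, 132, 114, 105, 107, 118, 129, 137, 141, 146, 146, 146, 144, 144, 145, 147, 148, 149]
0 [292.7 181.2] [124, 151, 171, 189, 199, 203, 203, 202, 203, 202, 200, 197, 185, 171, 147, 127, 110, 105, 114, 127, 141, 148, 152, 155, 155, 156, 155, 154, 153, 154, 156, 156]
3 [293.8 184. ] [123, 151, 172, 191, 199, 207, 211, 212, 213, 212, 211, 207, 198, 186, 163, 139, 112, 100, 103, 116, 131, 140, 146, 149, 148, 147, 146, 145, 145, 147, 148, 148]
[0.57095355 0.01320066 1.69647075 0.00271364] [ 0.01 -0.01  0.    0.02  0.1  -0.13  0.  ]
```

```bash
python3 -c "
from plant import ctrl
print(ctrl.sign_off())"
```

```text
the job is handed in; nothing more can be done
None
```

The job is handed in: I felt about 14 mm of float, left the axle home on its collar, and turned the knob about 1.0 rad clockwise. That leaves roughly 2 mm of float by feel (2.0–2.7 mm from the last wrist image), with the pad clear of the axle end and the carton, spare wheel and screwdriver not touched.

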